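# Open a locked centrifuge rotor and set its lid on the cork ring

## Robot

A 6-joint arm with a two-finger parallel gripper is mounted at the origin on a cart in front of the work surface, level with it; the furniture and walls round the work are solid. World frame = base frame: x ahead of the robot, y to its left, z up, the work surface at z = 0. Lengths are in mm, angles in rad, forces in N, time in s.
With the tool pointing down it reaches from about 150 to 775 mm from the base axis. Payload 6.1 kg.
Tool frame: the origin (TCP) lies midway between the tips of the shut fingers; the grasp point (between the pads) lies 19 mm behind it; z points along the fingers, y is the line along which they close (so a half turn about z gives the same grasp; the last joint's range is limited). The gripper opens to 85 mm and grips with 20 to 120 N. Pads are 22 mm wide; open, the fingers measure 114 mm over their backs; the gripper's body (76 mm by 85 mm) begins 54 mm behind the grasp point. The pads swing forward as they close: fully open they stand 13 mm farther back than shut.
Start: joints at [1.147, 0.126, -0.04, 1.405, 0, 1.571], TCP at [215.886, 478.541, 231.295] pointing down, gripper open.
Joint ranges: [-2.72, 2.72], [-0.95, 1.95], [-1.27, 1.35], [-1.78, 2.02], [-1.46, 1.47], [-3.14, 3.14]. Speed limits (rad/s): [2.39, 2.39, 3.01, 3.14, 3.14, 3.14].

## Interface

Orientations are given as a unit quaternion [x, y, z, w].
In Python, from plant import ctrl, viewer, probe_bus gives the robot as it stands (ctrl), with the cameras (viewer) and the readings (probe_bus).
- The arm moves only by the tool creep_tool, called after "Emit:" as a command line: name --argument value ..., lists and objects as JSON in quotes. Schema: {"type":"object","properties":{"deltas":{"type":"array","items":{"type":"number"},"minItems":5,"maxItems":25},"only":{"type":"string"},"quiet":{"type":"boolean"},"lines":{"type":"string"}},"required":["deltas"],"additionalProperties":false}. deltas is one flat list of numbers that holds 1 to 5 rows one after another, with no inner brackets; each row has 5 numbers: dx, dy, dz in normalised numbers (1 is 750 mm), then a turn about the tool's z in parts of the range, where 1.0 means 180 degrees, then the finger opening in mm; each row is the pose to reach, as a shift and turn from the pose commanded when the call began, along the tool's axes at that moment; what a row does not reach only later rows make up. A row lasts 1/8 s, in which the tool goes at most 62.5 mm and 0.188 rad, less where a joint would pass 70% of its speed; a pose out of reach is approached as far as the arm can. The fingers move at their own pace and stop on an object; the grip force is fixed at half the most. Time passes only in rows, so rows that do not move let the fingers close. The tool returns the time, the measured TCP pose, the force, the opening and the grip force at its end. only (a regular expression) keeps the lines of the reply that match it, lines (a string "A,B") keeps lines A to B, and quiet returns only ok. Shift and turn numbers lie between -1 and 1, and a call with a number outside is refused. Input that does not fit is refused with a message, and nothing moves.
- probe_bus.state(): the state, without advancing time (a new reading comes with each control period).
- viewer.capture(name): name is "scene" or "top" or "wrist"; returns a dict with "pixels" (480x640x3 uint8, red, green, blue), "intrinsics" (3x3 intrinsics, pixels), "dist" ([k1, k2, p1, p2, k3] as OpenCV has them; the pictures are not rectified), "eye" and "attitude" of the camera in the world. Camera axes: x right, y down, z forward; pixel columns grow to the right and rows downward; lengths in mm; the calibration is good to about 2 mm. A picture is of the moment at which its call begins. There is no depth.
- ctrl.finish_job(): hands the job in; it is judged then, once.
The state is a dict: "time_s": time; "qpos": joint angles; "joint_vel": joint speeds; "joint_torque": joint torques, N m; "ee_pos": TCP position; "ee_rot": TCP orientation; "ft_force": force on the tool from outside, world axes, zero at the start; "wrist_torque": the same for the moment, N m; "width": finger opening in mm; "finger_force": force on a finger pad.
Only numpy, scipy, OpenCV 4.12 (cv2) and the standard library are available. Lean on these libraries where they do the work, as an engineer would, in place of code of your own. Each camera call takes 0.05 s, during which the arm holds its last target. There are 200 camera calls.

## Task

Open the centrifuge rotor so that its tubes can be taken out: turn the black knob on the lid counter-clockwise until it comes to its firm stop and the lid is unlocked, then lift the lid off by the knob without wrenching it. Lower the lid, knob up, all the way onto the cork ring before you let go, so that it rests level and centred with its locking bar hanging in the ring's hole. Leave the two small bottles and the microscope objective where they stand.

Things in the scene. Friction and masses are not known exactly. Their poses are not given: they have to be found in the camera images.
- rotor: Aluminium centrifuge rotor, 144 mm across, on a black round bench stand fixed to the worktop; it cannot move. Origin: centre of the stand's underside on the worktop, z up. The lid's seat (rim) is 64 mm above it. Two pairs of lugs at the rim, on the rotor's y axis, end at rim height and keep the lid from turning. Twelve small tubes sit round the hub, under the lid.
- hub_slot (a point): Centre of the slot in the rotor's hub, 64 mm above the rotor's origin; axes of the rotor. The slot is 14 mm wide and 40 mm long along y; under its 6 mm plate the hub is hollow. The cross bar of the lid's lock sits in there and passes the slot only when turned in line with it.
- rotor_lid: Round aluminium lid, 152 mm across, 11 mm high at the middle, about 0.4 kg with knob, lying locked on the rotor. Origin: centre of its underside, z up. Its body does not turn: two tabs on its y axis reach 10 mm down between the rotor's lugs. It has 1 to 2 mm of play sideways and upward while locked; unlocked, it lifts straight up and is clear after 15 mm.
- knob_mid (a point): Middle of the lid's captive black locking knob, on its axis, 28 mm above the lid's origin; axes of the lid, it does not turn with the knob. The knob is round and ribbed, 43 mm across, from 13.5 to 42.5 mm above the lid's origin, to be gripped at any yaw. It turns against 0.2 N m and stays where left; at its stop the fingers slip round it. Ease the grip there, or the lid binds.
- lock_bar (a point): Centre of the lock's cross bar, 11 mm under the lid's origin on the knob's axis; axes of the lid. The bar, 36 x 8 mm, turns with the knob and reaches 14.5 mm under the lid. Its angle is hidden: the knob must turn 2.1 to 2.5 rad counter-clockwise seen from above (regrasp) to a hard stop; the bar passes the slot only within about 0.1 rad of that stop.
- cork_ring: Loose cork ring lying flat on the worktop, 116 mm outside, 68 mm hole right through, 30 mm high, 0.09 kg. Origin: centre of its underside. A lid resting on it has its origin 30 mm above the ring's.
- amber_vial: Bystander: amber glass vial with a black cap, 34 mm across, 78 mm high, standing; origin at the centre of its underside.
- oil_bottle: Bystander: small white dropper bottle, 26 mm across, 66 mm high, standing; origin at the centre of its underside.
- objective: Bystander: white microscope objective, 29 mm across, 46 mm high, standing; origin at the centre of its underside.

How it is judged:
By the outcome, as a careful person would: the job done as asked, in the order asked, and still so for the second after the job is handed in, with the robot touching nothing.
It also fails if it takes over 58 s, if anything falls off the work surface, if the arm or the gripper's body presses on something with over 40 N, if the wrist force passes 120 N, or if a joint passes its speed limit or range.

## Working session

There is one attempt and no reset: what is moved stays moved. The work goes in short steps, Python scripts to look and compute and a tool call to move; the robot and the scene stay as the last step left them, time stands still between calls to the robot, and variables do not carry over. Pictures are saved under pics/ and viewed, at most 10 in all, crops included, and the job is handed in when it is done.

```bash
ls; mkdir -p pics
```

Run:
```python
from plant import ctrl, viewer, probe_bus
import cv2,pickle,numpy as np
s=probe_bus.state();print({k:np.round(v,3).tolist() for k,v in s.items()})
ims=[]
for n in("scene","top","wrist"):
    c=viewer.capture(n);pickle.dump(c,open(f"pics/{n}0.pkl","wb"))
    cv2.imwrite(f"pics/{n}0.png",c["pixels"][...,::-1]);print(n,np.round(c["eye"],1),np.round(c["attitude"],3),np.round(c["intrinsics"],1).tolist(),c["dist"])
```

```text
pics
plant.py
{'time_s': 0.0, 'qpos': [1.147, 0.126, -0.041, 1.405, 0.0, 1.571], 'joint_vel': [-0.001, 0.0, -0.0, -0.002, -0.0, 0.0], 'joint_torque': [-0.0, -43.591, 35.293, 0.017, 0.0, 0.0], 'ee_pos': [215.705, 478.199, 230.511], 'ee_rot': [0.21, 0.978, -0.001, -0.0], 'ft_force': [0.285, 0.037, -0.278], 'wrist_torque': [-0.03, 0.059, -0.009], 'finger_force': 0.0, 'width': 85.6}
scene [ -43.2 -458.3  484.9] [ 0.741 -0.426  0.263 -0.446] [[538.2, 0.0, 313.5], [0.0, 538.2, 237.2], [0.0, 0.0, 1.0]] [-0.12527008  0.          0.          0.          0.        ]
top [ 390.8  -97.4 1088.3] [ 0.712 -0.694  0.076 -0.074] [[554.6, 0.0, 318.5], [0.0, 554.6, 239.1], [0.0, 0.0, 1.0]] [-0.05413391  0.          0.          0.          0.        ]
wrist [150.  508.8 374.3] [0.831 0.537 0.078 0.121] [[427.9, 0.0, 322.6], [0.0, 427.9, 241.5], [0.0, 0.0, 1.0]] [-0.06236624  0.          0.          0.          0.        ]
```

View pics/scene0.png

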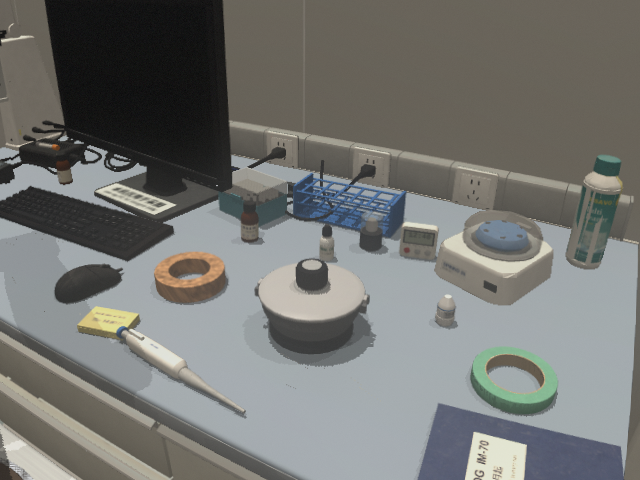

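View pics/top0.png

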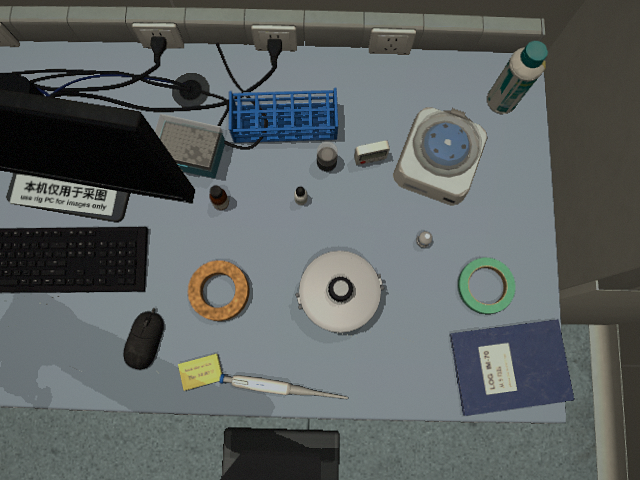

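The scene view shows the rotor with knob at (312,270), the cork ring at (190,275), vial (250,222), oil bottle (327,243) and objective, probably the small white one, at (446,310). The top view shows the knob at (341,289), ring (219,290), vial (219,197), oil bottle (300,195) and objective (425,240).

Create h.py:
```python
import cv2,pickle,numpy as np
from scipy.spatial.transform import Rotation as R
def ray(c,px):
    u=cv2.undistortPoints(np.array(px,float).reshape(-1,1,2),c["intrinsics"],c["dist"])[:,0]
    d=R.from_quat(c["attitude"]).apply(np.c_[u,np.ones(len(u))])
    return np.array(c["eye"],float),d/np.linalg.norm(d,axis=1)[:,None]
def plane(c,px,z):
    e,d=ray(c,px);return e+d*((z-e[2])/d[:,2])[:,None]
def tri(obs):
    A=0;b=0;M=[]
    for c,p in obs:
        e,d=ray(c,[p]);P=np.eye(3)-np.outer(d[0],d[0]);A=A+P;b=b+P@e;M.append((P,e))
    x=np.linalg.solve(A,b);return x,[round(float(np.linalg.norm(P@(x-e))),1) for P,e in M]
def blobs(mask,roi,n=3):
    x0,y0,x1,y1=roi;m=np.zeros(mask.shape,np.uint8);m[y0:y1,x0:x1]=mask[y0:y1,x0:x1]*255
    return sorted(cv2.findContours(m,cv2.RETR_EXTERNAL,cv2.CHAIN_APPROX_NONE)[0],key=cv2.contourArea)[::-1][:n]
def hsv(c): return cv2.cvtColor(c["pixels"],cv2.COLOR_RGB2HSV)
def ell(k): return cv2.fitEllipse(cv2.convexHull(k))
```

Run:
```python
from h import *
T,S=[pickle.load(open(f"pics/{n}0.pkl","rb")) for n in("top","scene")]
for n,c,rr,kr in(("top",T,(175,250,262,330),(322,270,360,310)),("scene",S,(145,245,235,310),(292,252,332,295))):
    h=hsv(c)
    k=blobs((h[...,1]>90)&((h[...,0]<25)|(h[...,0]>170)),rr,1)[0];print(n,"ring",ell(k),cv2.boundingRect(k))
    k=blobs(h[...,2]<75,kr,1)[0];print(n,"knob",ell(k),cv2.boundingRect(k))
    cr=[cv2.resize(c["pixels"][y0-8:y1+8,x0-8:x1+8],(400,400),interpolation=cv2.INTER_CUBIC) for x0,y0,x1,y1 in(rr,kr)]
    cv2.imwrite(f"pics/c_{n}.png",np.hstack(cr)[...,::-1])
a,b=cv2.imread("pics/c_top.png"),cv2.imread("pics/c_scene.png")
cv2.imwrite("pics/c.png",cv2.resize(np.vstack([a,b]),(600,600)))
```

```text
top ring ((218.1482696533203, 290.3548583984375), (60.00503158569336, 60.93391036987305), 85.4086685180664) (188, 261, 61, 60)
top knob ((340.4593200683594, 289.1388854980469), (24.81542205810547, 25.70981788635254), 150.15780639648438) (328, 277, 26, 26)
scene ring ((188.64743041992188, 269.7079772949219), (34.99309158325195, 69.82025909423828), 82.69596099853516) (154, 252, 70, 36)
scene knob ((311.2503662109375, 274.10205078125), (32.99826431274414, 33.79340362548828), 88.01554107666016) (296, 260, 32, 30)
```

View pics/c.png

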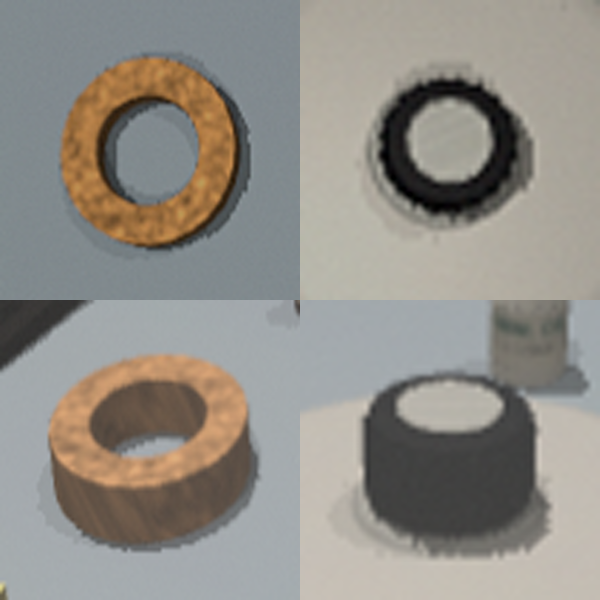

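The crops show the knob's pale inlay, about (340,288) in top and (312,265) in scene, and the ring's top face with its hole in both views. I'll triangulate these next.

Run:
```python
from h import *
T,S=[pickle.load(open(f"pics/{n}0.pkl","rb")) for n in("top","scene")]
def inlay(c,kr):
    v=hsv(c)[...,2];k=blobs(v<75,kr,1)[0]
    m=np.zeros(v.shape,np.uint8);cv2.drawContours(m,[k],-1,1,-1)
    cv2.drawContours(m,[cv2.convexHull(k)],-1,1,-1)
    m=cv2.erode(m,np.ones((3,3)))
    return ell(blobs((m>0)&(v>105),kr,1)[0])
it,is_=inlay(T,(322,270,360,310)),inlay(S,(292,255,332,295));print(it,is_)
x,e=tri([(T,it[0]),(S,is_[0])]);print("knob top",x.round(1),e)
# ring top face: hole contour
def hole(c,rr,th):
    h=hsv(c);m=((h[...,1]>70)&((h[...,0]<25)|(h[...,0]>170))&(h[...,2]>th)).astype(np.uint8)
    x0,y0,x1,y1=rr;z=np.zeros_like(m);z[y0:y1,x0:x1]=m[y0:y1,x0:x1]
    z=cv2.morphologyEx(z,cv2.MORPH_CLOSE,np.ones((3,3)))
    cs,hi=cv2.findContours(z,cv2.RETR_CCOMP,cv2.CHAIN_APPROX_NONE)
    hs=[k for k,q in zip(cs,hi[0]) if q[3]>=0];os=[k for k,q in zip(cs,hi[0]) if q[3]<0]
    k=max(hs,key=cv2.contourArea);o=max(os,key=cv2.contourArea)
    return ell(k),ell(o)
v=hsv(S)[...,2];print("ring V scene: top",v[262:264,165:172].mean(),v[258,200:210].mean(),"wall",v[290:294,180:190].mean(),"inner",v[264:267,185:195].mean())
for tt in(110,125,140):
  for ts in(115,130,145):
    try:
        a,ao=hole(T,(175,250,262,330),tt);b,bo=hole(S,(145,245,235,310),ts)
        x,e=tri([(T,a[0]),(S,b[0])]);xo,eo=tri([(T,ao[0]),(S,bo[0])]);print(tt,ts,x.round(1),e,xo.round(1),eo,np.round(a[1],1),np.round(b[1],1),np.round(ao[1],1))
    except Exception as ex: print(tt,ts,ex)
for n,p,z in(("vial",(219,197),40),("oil",(300,195),40),("obj",(425,240),30),("blackcap",(326,157),30)):print(n,plane(T,[p],z).round(0))
for p in((299,298),(382,283)):print("lug",plane(T,[p],64).round(0))
```

```text
((340.53424072265625, 287.74176025390625), (14.954270362854004, 15.422140121459961), 170.54762268066406) ((311.4537658691406, 264.8866882324219), (9.176437377929688, 20.80295753479004), 91.2044448852539)
knob top [ 516.  -139.1  105.1] [0.2, 0.2]
ring V scene: top 189.71428571428572 178.1 wall 102.15 inner 100.43333333333334
110 115 [515.9  94.6  26.6] [0.1, 0.1] [515.7  95.2  23.8] [0.3, 0.3] [36.5 37.5] [22.3 41.9] [58.4 60.7]
110 130 [515.9  94.5  27.1] [0.0, 0.0] [515.6  94.8  25.3] [0.1, 0.1] [36.5 37.5] [22.9 42.3] [58.4 60.7]
110 145 [515.9  94.5  27.1] [0.1, 0.1] [515.6  94.7  25.4] [0.1, 0.1] [36.5 37.5] [23. 43.] [58.4 60.7]
125 115 [516.1  94.8  26.4] [0.1, 0.1] [515.7  95.3  23.7] [0.3, 0.3] [36.6 37.9] [22.3 41.9] [58.3 60.6]
125 130 [516.1  94.6  26.9] [0.0, 0.0] [515.7  94.9  25.2] [0.1, 0.1] [36.6 37.9] [22.9 42.3] [58.3 60.6]
125 145 [516.1  94.7  27. ] [0.1, 0.1] [515.7  94.8  25.4] [0.1, 0.1] [36.6 37.9] [23. 43.] [58.3 60.6]
140 115 [516.1  95.1  26.3] [0.1, 0.1] [515.8  95.4  23.6] [0.3, 0.3] [36.7 39.1] [22.3 41.9] [58.1 60.3]
140 130 [516.1  94.9  26.8] [0.2, 0.2] [515.8  94.9  25.2] [0.1, 0.1] [36.7 39.1] [22.9 42.3] [58.1 60.3]
140 145 [516.1  94.9  26.9] [0.1, 0.1] [515.8  94.9  25.3] [0.1, 0.1] [36.7 39.1] [23. 43.] [58.1 60.3]
vial [[697. 100.  40.]]
oil [[705. -59.  40.]]
obj [[ 624. -306.   30.]]
blackcap [[ 790. -108.   30.]]
lug [[500. -65.  64.]]
lug [[ 532. -218.   64.]]
```

The rows are not in the units I measure in: shifts go in shares of 750 mm and turns go in shares of 180 degrees. I convert before sending: -210 mm / 750 = -0.28, -175 mm / 750 = -0.2333, 0.5 rad / 3.1416 = 0.1592.

Emit:
creep_tool --deltas '[-0.056,-0.0467,0,0.0318,85,-0.112,-0.0933,0,0.0637,85,-0.168,-0.14,0,0.0955,85,-0.224,-0.1867,0,0.1273,85,-0.28,-0.2333,0,0.1592,85]'

```text
time_s: 0.78
ee_pos: [335.7, 231.0, 231.2]
ee_rot: [0.447, 0.895, 0.0, 0.0]
ft_force: [0.9, 0.2, -0.5]
width: 84.8
finger_force: 0.0
```

```bash
python3 -c "
from plant import ctrl, viewer, probe_bus;s=probe_bus.state();print([round(float(v),3) for v in s['qpos']],s['ee_pos'],s['ee_rot'])"
```

```text
[0.603, -0.096, -0.266, 1.401, -0.0, 1.529] [335.6834545  231.03626281 231.2130121 ] [4.46893825e-01 8.94586997e-01 6.58940883e-05 9.50040892e-05]
```

Scaled: -300 mm / 750 = -0.4, -180 mm / 750 = -0.24, 0.83 rad / 3.1416 = 0.2642.

Emit:
creep_tool --deltas '[-0.08,-0.0153,0,0.0541,85,-0.16,-0.0307,0,0.1082,85,-0.24,-0.0467,0,0.1592,85,-0.32,-0.0613,0,0.2133,85,-0.4,-0.0773,0,0.2642,85]'

```text
time_s: 1.4
ee_pos: [470.4, -43.7, 231.2]
ee_rot: [0.771, 0.637, 0.0, -0.0]
ft_force: [0.3, 0.5, 0.6]
width: 84.9
finger_force: 0.0
```

Run:
```python
from plant import ctrl, viewer, probe_bus
from h import *
c=viewer.capture("wrist");pickle.dump(c,open("pics/w1.pkl","wb"));cv2.imwrite("pics/w1.png",c["pixels"][...,::-1])
s=probe_bus.state();p=np.array(s["ee_pos"]);r=R.from_quat(s["ee_rot"]);print(s["qpos"].round(3) if hasattr(s["qpos"],"round") else s["qpos"],c["eye"])
print("tool delta",r.inv().apply(np.array([516,-139,230])-p).round(1))
```

```text
[-0.101  0.031 -0.145  1.394 -0.004  1.668] [484.1830028   28.0388919  374.91060492]
tool delta [-79.4  59.9   0.9]
```

View pics/w1.png

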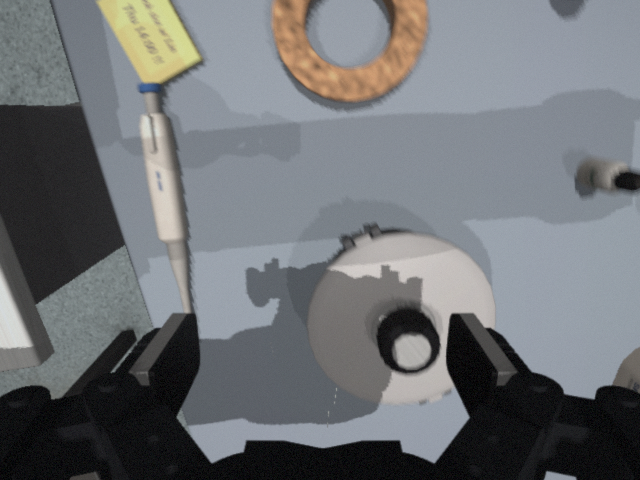

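The wrist view shows the inlay at (411,351), the ring partly cut off at (350,45), the lid between the fingers and the lugs at (362,235).

Run:
```python
from h import *
T,S,W=[pickle.load(open(f"pics/{n}.pkl","rb")) for n in("top0","scene0","w1")]
v=hsv(W)[...,2]
k=[k for k in blobs(v>110,(385,328,436,372),2)]
print([ell(q) for q in k])
p=ell(k[0])[0]
print(plane(W,[p],105.5),tri([(W,p),(T,(340.53,287.74)),(S,(311.45,264.89))]))
h=hsv(W);k=blobs((h[...,1]>90)&((h[...,0]<25)|(h[...,0]>170)),(265,0,440,110),1)[0]
q=k[:,0];q=q[(q[:,1]>2)]
pp=plane(W,q,29)
# outer-edge points -> circle through hull points far from ring center
d=np.hypot(pp[:,0]-516,pp[:,1]-95);o=pp[(d>50)]
A=np.c_[2*o[:,:2],np.ones(len(o))];s=np.linalg.lstsq(A,(o[:,:2]**2).sum(1),rcond=None)[0]
print("outer circle",s[:2],np.sqrt(s[2]+s[0]**2+s[1]**2))
i=pp[d<45]
if len(i)>10:
    A=np.c_[2*i[:,:2],np.ones(len(i))];s=np.linalg.lstsq(A,(i[:,:2]**2).sum(1),rcond=None)[0];print("inner",s[:2],np.sqrt(s[2]+s[0]**2+s[1]**2))
```

Emit:
creep_tool --deltas '[-0.04,0.0293,0,0,85,-0.08,0.06,0,0,85,-0.1059,0.08,0.0267,0,85,-0.1059,0.08,0.06,0,85]'

```text
time_s: 1.95
ee_pos: [515.3, -132.3, 185.5]
ee_rot: [0.769, 0.639, 0.0, 0.0]
ft_force: [0.3, 0.6, -0.3]
width: 85.1
finger_force: 0.0Traceback (most recent call last):
```

Run:
```python
from plant import ctrl, viewer, probe_bus
from h import *
c=viewer.capture("wrist");pickle.dump(c,open("pics/w2.pkl","wb"));cv2.imwrite("pics/w2.png",c["pixels"][...,::-1])
```

```text
  File "<stdin>", line 5, in <module>
  File "h.py", line 18, in ell
    def ell(k): return cv2.fitEllipse(cv2.convexHull(k))
                       ~~~~~~~~~~~~~~^^^^^^^^^^^^^^^^^^^
cv2.error: OpenCV(4.12.0) /io/opencv/modules/imgproc/src/shapedescr.cpp:361: error: (-201:Incorrect size of input array) There should be at least 5 points to fit the ellipse in function 'fitEllipseNoDirect'
```

View pics/w2.png

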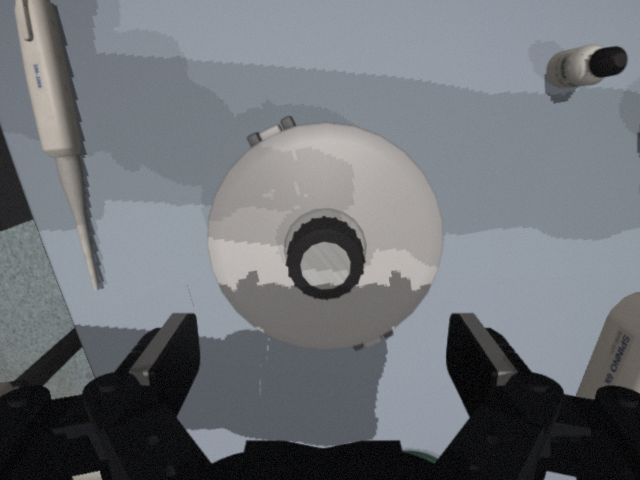

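The knob's inlay is now at (325,264), centred between the fingers, and the lid is at about (326,236).

Run:
```python
from h import *
from plant import ctrl, viewer, probe_bus
T,S,W,V=[pickle.load(open(f"pics/{n}.pkl","rb")) for n in("top0","scene0","w1","w2")]
def best(W,roi):
    v=hsv(W)[...,2];return ell(blobs(v>75,roi,1)[0])
e1=best(W,(392,331,433,373));e2=best(V,(298,238,353,290));print(e1,e2)
p,p2=e1[0],e2[0]
print(plane(W,[p],105.5),plane(V,[p2],105.5),tri([(W,p),(V,p2)]),tri([(W,p),(V,p2),(T,(340.53,287.74)),(S,(311.45,264.89))]))
h=hsv(W);k=blobs((h[...,1]>90)&((h[...,0]<25)|(h[...,0]>170)),(265,0,440,110),1)[0]
q=k[:,0];q=q[(q[:,1]>2)]
pp=plane(W,q,29);d=np.hypot(pp[:,0]-516,pp[:,1]-95)
for n,o in(("out",pp[d>50]),("in",pp[d<45])):
    if len(o)<10: continue
    A=np.c_[2*o[:,:2],np.ones(len(o))];s=np.linalg.lstsq(A,(o[:,:2]**2).sum(1),rcond=None)[0]
    print(n,s[:2],np.sqrt(s[2]+s[0]**2+s[1]**2))
s=probe_bus.state();print(s["ee_pos"],s["ee_rot"],s["qpos"]);r=R.from_quat(s["ee_rot"])
print("tool delta",r.inv().apply(np.array([516,-139,80])-s["ee_pos"]).round(1))
```

```text
((411.387939453125, 350.5531311035156), (38.19118881225586, 39.18918228149414), 70.26052856445312) ((325.053466796875, 265.20733642578125), (48.194942474365234, 50.60163497924805), 95.69464874267578)
[[ 516.08232833 -142.01026517  105.5       ]] [[ 515.26333339 -139.20689259  105.5       ]] (array([ 515.42692731, -136.55541584,  113.71386053]), [0.4, 0.4]) (array([ 515.51295099, -139.64050884,  106.35631929]), [1.6, 0.7, 0.6, 0.9])
out [515.86031222  91.18537171] 56.01539927436256
in [515.37302354  89.69085226] 33.19145613094506
[ 513.29365276 -131.18876714  181.76487442] [ 0.76919551  0.63900819 -0.00154241 -0.00210416] [-2.50210577e-01  1.43316235e-01 -1.27576208e-01  1.30512168e+00
 -2.70111361e-05  1.50496015e+00]
tool delta [ -7.2   4.6 101.7]
```

Emit:
creep_tool --deltas '[0,0,0,0,85,0,0,0,0,85,0,0,0,0,85]'

```text
time_s: 2.38
ee_pos: [514.9, -130.5, 187.5]
ee_rot: [0.769, 0.64, 0.001, 0.001]
ft_force: [0.5, 0.9, 0.5]
width: 84.7
finger_force: 0.0
```

Run:
```python
from plant import ctrl, viewer, probe_bus
from h import *
s=probe_bus.state();print(s["ee_pos"],s["ee_rot"],s["joint_vel"]);r=R.from_quat(s["ee_rot"])
c=viewer.capture("wrist");e=ell(blobs(hsv(c)[...,2]>75,(298,230,353,300),1)[0]);print(e,plane(c,[e[0]],105.5))
print("tool delta",r.inv().apply(np.array([515.5,-139.3,78])-s["ee_pos"]).round(1))
```

```text
[ 514.91502251 -130.46886711  187.48881108] [7.68587966e-01 6.39743436e-01 5.50256908e-04 7.55892022e-04] [-0.00168852 -0.00015386 -0.00395755 -0.00248159  0.00112217 -0.00020951]
((326.19024658203125, 267.3998107910156), (46.81838607788086, 50.25849914550781), 89.8901138305664) [[ 515.31148456 -139.55049145  105.5       ]]
tool delta [ -8.6   2.  109.5]
```

Scaled: 110 mm / 750 = 0.1467, 105 mm / 750 = 0.14.

Emit:
creep_tool --deltas '[-0.012,0.0027,0.04,0,85,-0.012,0.0027,0.0867,0,85,-0.012,0.0027,0.12,0,85,-0.012,0.0027,0.14,0,85,-0.012,0.0027,0.1467,0,85]'

```text
time_s: 3.05
ee_pos: [514.7, -139.8, 76.0]
ee_rot: [0.769, 0.64, -0.0, -0.0]
ft_force: [-0.4, -0.3, 0.6]
width: 84.9
finger_force: 0.0
```

Emit:
creep_tool --deltas '[0,0,0,0,85,0,0,0,0,85]'

```text
time_s: 3.3
ee_pos: [515.5, -140.0, 77.4]
ee_rot: [0.769, 0.64, 0.001, 0.001]
ft_force: [1.7, 0.2, 0.1]
width: 84.8
finger_force: 0.0
```

Run:
```python
from plant import ctrl, viewer, probe_bus
from h import *
s=probe_bus.state();r=R.from_quat(s["ee_rot"]);print(s["ft_force"],r.inv().apply(np.array([515.4,-139.5,77])-s["ee_pos"]).round(1))
```

```text
[1.69938263 0.16528045 0.07261814] [ 0.5 -0.2  0.4]
```

Aligned. Close on the knob.

Emit:
creep_tool --deltas '[0,0,0,0,50,0,0,0,0,36,0,0,0,0,36,0,0,0,0,36,0,0,0,0,36]'

```text
time_s: 3.92
ee_pos: [515.1, -140.0, 76.9]
ee_rot: [0.769, 0.64, 0.0, 0.0]
ft_force: [-0.8, -0.2, 5.6]
width: 41.5
finger_force: 60.4
```

```bash
python3 -c "
from plant import ctrl, viewer, probe_bus;s=probe_bus.state();print(s['wrist_torque'])"
```

```text
[0.0968557  0.25076739 0.02723974]
```

Scaled: -0.9 rad / 3.1416 = -0.2865.

Emit:
creep_tool --deltas '[0,0,0,-0.0573,36,0,0,0,-0.1146,36,0,0,0,-0.1719,36,0,0,0,-0.2292,36,0,0,0,-0.2865,36]'

```text
time_s: 4.55
ee_pos: [515.3, -139.9, 76.9]
ee_rot: [0.412, 0.911, 0.0, 0.001]
ft_force: [0.1, 0.3, 4.6]
width: 41.4
finger_force: 60.2
```

```bash
python3 -c "
from plant import ctrl, viewer, probe_bus;s=probe_bus.state();print(s['wrist_torque'],s['qpos'])"
```

```text
[ 0.15923827  0.00668181 -0.23332034] [-2.65285916e-01  1.86716247e-01 -3.10028727e-01  1.07270238e+00
  3.24362595e-04  5.83055387e-01]
```

Emit:
creep_tool --deltas '[0,0,0,-0.0573,36,0,0,0,-0.1146,36,0,0,0,-0.1719,36,0,0,0,-0.2292,36,0,0,0,-0.2865,36]'

```text
time_s: 5.18
ee_pos: [515.4, -139.7, 76.9]
ee_rot: [-0.026, 1.0, 0.0, 0.001]
ft_force: [0.8, 0.4, 5.2]
width: 41.7
finger_force: 60.2
```

```bash
python3 -c "
from plant import ctrl, viewer, probe_bus;s=probe_bus.state();print(s['wrist_torque'],s['qpos'])"
```

```text
[ 0.32788409 -0.02699982 -0.20772451] [-2.65159467e-01  1.86745138e-01 -3.10007862e-01  1.07267357e+00
  8.22578105e-04 -3.16980154e-01]
```

Scaled: -0.3 rad / 3.1416 = -0.0955.

Emit:
creep_tool --deltas '[0,0,0,-0.0318,36,0,0,0,-0.0637,36,0,0,0,-0.0955,36]'

```text
time_s: 5.55
ee_pos: [515.4, -139.6, 76.9]
ee_rot: [-0.174, 0.985, 0.0, 0.001]
ft_force: [-0.3, 1.3, 5.4]
width: 41.4
finger_force: 60.3
```

```bash
python3 -c "
from plant import ctrl, viewer, probe_bus;s=probe_bus.state();print(s['wrist_torque'],s['qpos'][5])"
```

```text
[ 0.37425533 -0.01613696 -0.19926126] -0.6143345738175917
```

Emit:
creep_tool --deltas '[0,0,0,-0.0191,36,0,0,0,-0.0382,36]'

```text
time_s: 5.8
ee_pos: [515.4, -139.6, 76.9]
ee_rot: [-0.232, 0.973, 0.0, 0.001]
ft_force: [0.2, 2.1, 5.3]
width: 41.3
finger_force: 60.3
```

```bash
python3 -c "
from plant import ctrl, viewer, probe_bus;s=probe_bus.state();print(s['wrist_torque'],s['qpos'][5])"
```

```text
[ 0.32465909 -0.00885668 -0.2243937 ] -0.7330318405168192
```

Scaled: -0.1 rad / 3.1416 = -0.0318.

Emit:
creep_tool --deltas '[0,0,0,-0.0159,36,0,0,0,-0.0318,36]'

```text
time_s: 6.05
ee_pos: [515.6, -139.6, 76.9]
ee_rot: [-0.279, 0.96, 0.0, 0.001]
ft_force: [1.3, 1.7, 5.6]
width: 41.2
finger_force: 60.5
```

```bash
python3 -c "
from plant import ctrl, viewer, probe_bus;s=probe_bus.state();print(s['wrist_torque'],s['qpos'][5])"
```

```text
[ 0.46973556 -0.14772027 -1.73887431] -0.8312190218432577
```

Emit:
creep_tool --deltas '[0,0,0,-0.0159,36,0,0,0,-0.0318,36]'

```text
time_s: 6.3
ee_pos: [513.9, -141.0, 76.9]
ee_rot: [-0.326, 0.945, -0.001, -0.001]
ft_force: [-4.3, -2.0, 9.3]
width: 41.8
finger_force: 61.0
```

```bash
python3 -c "
from plant import ctrl, viewer, probe_bus;s=probe_bus.state();print(s['wrist_torque'],s['qpos'][5])"
```

```text
[-0.65347467  0.91206823 -1.207523  ] -0.9306225707355316
```

Torque jumped to −1.7 N m at about 2.33 rad and then the fingers slipped, so that is the stop. I'll ease the grip and regrasp.

Emit:
creep_tool --deltas '[0,0,0,0,52,0,0,0,0,52,0,0,0,0,52]'

```text
time_s: 6.68
ee_pos: [514.8, -139.7, 76.1]
ee_rot: [-0.327, 0.945, 0.0, -0.0]
ft_force: [0.1, 0.0, -0.1]
width: 51.9
finger_force: 0.0
```

Emit:
creep_tool --deltas '[0,0,0,0,36,0,0,0,0,36,0,0,0,0,36,0,0,0,0,36]'

```text
time_s: 7.18
ee_pos: [514.9, -139.9, 76.5]
ee_rot: [-0.327, 0.945, -0.0, 0.0]
ft_force: [-1.4, -0.4, 3.8]
width: 41.7
finger_force: 60.7
```

```bash
python3 -c "
from plant import ctrl, viewer, probe_bus;s=probe_bus.state();print(s['wrist_torque'],s['qpos'][5])"
```

```text
[-0.05432412  0.09630196 -0.03253154] -0.9314743318805986
```

Residual torque is nil. Lift gently.

Scaled: -6 mm / 750 = -0.008, -4.5 mm / 750 = -0.006.

Emit:
creep_tool --deltas '[0,0,-0.002,0,36,0,0,-0.004,0,36,0,0,-0.006,0,36,0,0,-0.008,0,36]'

```text
time_s: 7.68
ee_pos: [514.5, -139.8, 82.1]
ee_rot: [-0.327, 0.945, 0.0, -0.0]
ft_force: [-1.2, -0.2, -4.0]
width: 41.6
finger_force: 61.2
```

```bash
python3 -c "
from plant import ctrl, viewer, probe_bus;s=probe_bus.state();print(s['wrist_torque'],s['qpos'][5])"
```

```text
[ 0.0172537  -0.00768261 -0.01764891] -0.9315996418683313
```

It lifts freely with −4 N, the lid's weight. Keep lifting.

Scaled: -50 mm / 750 = -0.0667, -30 mm / 750 = -0.04.

Emit:
creep_tool --deltas '[0,0,-0.0053,0,36,0,0,-0.012,0,36,0,0,-0.02,0,36,0,0,-0.04,0,36,0,0,-0.0667,0,36]'

```text
time_s: 8.3
ee_pos: [514.6, -139.8, 133.3]
ee_rot: [-0.327, 0.945, 0.0, -0.0]
ft_force: [-0.6, -0.3, -3.1]
width: 41.8
finger_force: 61.3
```

Emit:
creep_tool --deltas '[0,0,-0.02,0,36,0,0,-0.0267,0,36,0,0,-0.0267,0,36,0,0,-0.0267,0,36]'

```text
time_s: 8.8
ee_pos: [514.4, -139.8, 151.6]
ee_rot: [-0.327, 0.945, 0.0, -0.001]
ft_force: [-0.0, 0.2, -5.0]
width: 41.7
finger_force: 61.3
```

Run:
```python
from plant import ctrl, viewer, probe_bus
from h import *
s=probe_bus.state();p=np.array(s["ee_pos"]);r=R.from_quat(s["ee_rot"]);print(s["wrist_torque"],s["qpos"][5])
print(r.inv().apply(np.array([516,94.8,p[2]])-p).round(1))
a=viewer.capture("scene");b=viewer.capture("wrist")
pickle.dump(a,open("pics/s3.pkl","wb"));pickle.dump(b,open("pics/w3.pkl","wb"))
cv2.imwrite("pics/sw3.png",cv2.resize(np.hstack([a["pixels"][100:420,120:520],cv2.resize(b["pixels"],(427,320))]),(800,309))[...,::-1])
```

```text
[0.02839802 0.0159179  0.00308636] -0.9314937548823069
[-1.462e+02  1.834e+02  1.000e-01]
```

View pics/sw3.png

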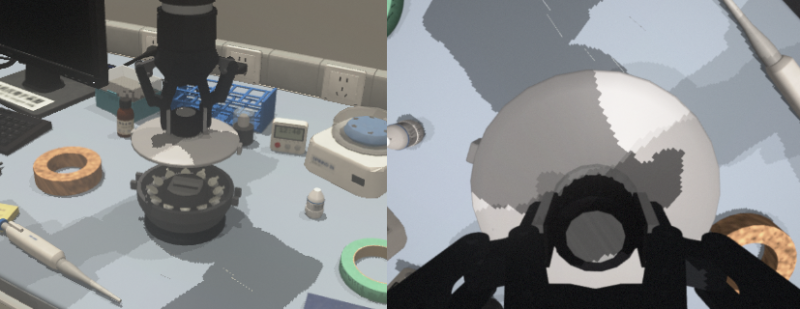

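The lid is off and level. The rotor is open below it, and the ring is clear at scene (188,272). Carry it across.

Scaled: 183 mm / 750 = 0.244, 161 mm / 750 = 0.2147.

Emit:
creep_tool --deltas '[-0.0333,0.0427,0,0,36,-0.08,0.1013,0,0,36,-0.1307,0.164,0,0,36,-0.1707,0.2147,0,0,36,-0.194,0.244,0,0,36]'

```text
time_s: 9.52
ee_pos: [515.6, 96.2, 151.8]
ee_rot: [-0.328, 0.945, 0.0, -0.0]
ft_force: [0.1, -0.1, -4.0]
width: 41.6
finger_force: 62.0
```

Emit:
creep_tool --deltas '[0,0,0,0,36,0,0,0,0,36,0,0,0,0,36]'

```text
time_s: 9.9
ee_pos: [516.0, 93.0, 152.1]
ee_rot: [-0.326, 0.945, -0.0, -0.0]
ft_force: [0.3, -0.4, -4.8]
width: 41.5
finger_force: 62.0
```

Run:
```python
from plant import ctrl, viewer, probe_bus
from h import *
a=viewer.capture("scene");t=viewer.capture("top");b=viewer.capture("wrist")
s=probe_bus.state();p=np.array(s["ee_pos"]);r=R.from_quat(s["ee_rot"]);print(s["wrist_torque"],s["qpos"])
print(r.inv().apply(np.array([515,94.5,p[2]])-p).round(1))
for n,c in(("s4",a),("t4",t),("w4",b)):pickle.dump(c,open(f"pics/{n}.pkl","wb"))
cv2.imwrite("pics/st4.png",np.hstack([cv2.resize(a["pixels"][130:370,60:380],(400,300)),cv2.resize(t["pixels"][170:380,110:390],(400,300))])[...,::-1])
```

```text
[ 0.05873646  0.04761053 -0.00520565] [ 1.78512871e-01  1.36222037e-01 -2.00690550e-01  1.23395186e+00
 -8.54657283e-05 -4.86338536e-01]
[ 0.   1.8 -0. ]
```

View pics/st4.png

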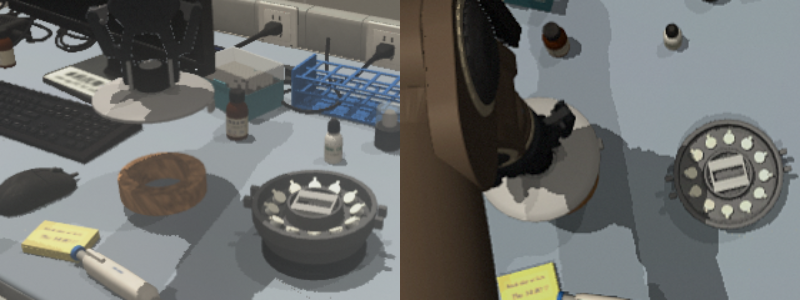

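The scene crop shows the lid level over the ring, and the top crop shows the open rotor and undisturbed bottles. The TCP is within 2 mm, so I correct that and descend.

Scaled: 95 mm / 750 = 0.1267, 1.5 mm / 750 = 0.002.

Emit:
creep_tool --deltas '[0,0.002,0.0267,0,36,0,0.002,0.06,0,36,0,0.002,0.0933,0,36,0,0.002,0.1133,0,36,0,0.002,0.1267,0,36]'

```text
time_s: 10.68
ee_pos: [515.1, 94.8, 56.8]
ee_rot: [-0.327, 0.945, 0.0, -0.0]
ft_force: [-0.1, -0.7, -3.5]
width: 41.0
finger_force: 62.0
```

Emit:
creep_tool --deltas '[0,0,0.004,0,36,0,0,0.008,0,36,0,0,0.008,0,36,0,0,0.008,0,36]'

```text
time_s: 11.18
ee_pos: [515.4, 95.2, 51.7]
ee_rot: [-0.327, 0.945, -0.0, 0.0]
ft_force: [-0.4, 0.5, -3.8]
width: 41.6
finger_force: 62.0
```

```bash
python3 -c "
from plant import ctrl, viewer, probe_bus;s=probe_bus.state();print(s['wrist_torque'],s['ee_pos'],s['joint_vel'])"
```

```text
[-0.06378991 -0.02660237 -0.05166486] [515.42188492  95.16969604  51.74343294] [-0.00077352 -0.00085548 -0.00084444  0.00016778 -0.00128585 -0.00071766]
```

Scaled: 7.5 mm / 750 = 0.01, 6 mm / 750 = 0.008.

Emit:
creep_tool --deltas '[0,0,0.0027,0,36,0,0,0.0053,0,36,0,0,0.008,0,36,0,0,0.01,0,36]'

```text
time_s: 11.68
ee_pos: [515.1, 95.1, 43.6]
ee_rot: [-0.327, 0.945, -0.0, -0.0]
ft_force: [-0.2, -0.1, -3.1]
width: 41.5
finger_force: 62.0
```

Emit:
creep_tool --deltas '[0,0,0.0009,0,36,0,0,0.0019,0,36,0,0,0.0019,0,36]'

```text
time_s: 12.05
ee_pos: [515.2, 95.1, 42.5]
ee_rot: [-0.327, 0.945, 0.0, 0.0]
ft_force: [-1.0, -0.5, -2.4]
width: 41.2
finger_force: 62.0
```

```bash
python3 -c "
from plant import ctrl, viewer, probe_bus;s=probe_bus.state();print(s['wrist_torque'],s['ee_pos'])"
```

```text
[-0.00513695  0.12282497  0.00185229] [515.16181897  95.12096542  42.52782988]
```

Scaled: 1.2 mm / 750 = 0.0016, 0.6 mm / 750 = 0.0008.

Emit:
creep_tool --deltas '[0,0,0.0008,0,36,0,0,0.0016,0,36,0,0,0.0016,0,36]'

```text
time_s: 12.42
ee_pos: [515.2, 95.1, 42.4]
ee_rot: [-0.327, 0.945, -0.0, 0.0]
ft_force: [-5.0, -1.7, 7.7]
width: 41.4
finger_force: 62.9
```

```bash
python3 -c "
from plant import ctrl, viewer, probe_bus;s=probe_bus.state();print(s['wrist_torque'],s['ee_pos'])"
```

```text
[-0.2024313   0.92377567  0.0187801 ] [515.24385959  95.11712629  42.4310285 ]
```

Seated at TCP z 42.4, against 42.5 expected. Release and rise straight up.

Emit:
creep_tool --deltas '[0,0,0,0,55,0,0,0,0,75,0,0,0,0,85,0,0,0,0,85]'

```text
time_s: 12.92
ee_pos: [515.2, 95.1, 41.1]
ee_rot: [-0.327, 0.945, 0.0, 0.0]
ft_force: [-0.3, -0.3, -0.4]
width: 84.8
finger_force: 0.0
```

Emit:
creep_tool --deltas '[0,0,-0.0267,0,85,0,0,-0.0667,0,85,0,0,-0.12,0,85,0,0,-0.1733,0,85,0,0,-0.2133,0,85]'

```text
time_s: 13.55
ee_pos: [515.5, 95.2, 203.1]
ee_rot: [-0.327, 0.945, -0.0, 0.001]
ft_force: [1.0, -0.7, -0.3]
width: 85.0
finger_force: 0.0
```

Emit:
creep_tool --deltas '[0.0733,-0.0933,0,0,85,0.1093,-0.14,0,0,85,0.1467,-0.1867,0,0,85,0.1467,-0.1867,0,0,85,0.1467,-0.1867,0,0,85]'

```text
time_s: 14.18
ee_pos: [515.1, -83.0, 201.1]
ee_rot: [-0.327, 0.945, 0.0, -0.0]
ft_force: [-0.4, -0.2, 0.6]
width: 85.2
finger_force: 0.0
```

Run:
```python
from plant import ctrl, viewer, probe_bus
from h import *
a=viewer.capture("scene");t=viewer.capture("top")
for n,c in(("s5",a),("t5",t)):pickle.dump(c,open(f"pics/{n}.pkl","wb"))
cv2.imwrite("pics/st5.png",np.hstack([cv2.resize(a["pixels"][130:370,60:380],(400,300)),cv2.resize(t["pixels"][170:380,110:390],(400,300))])[...,::-1])
```

```text
(no output)
```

View pics/st5.png

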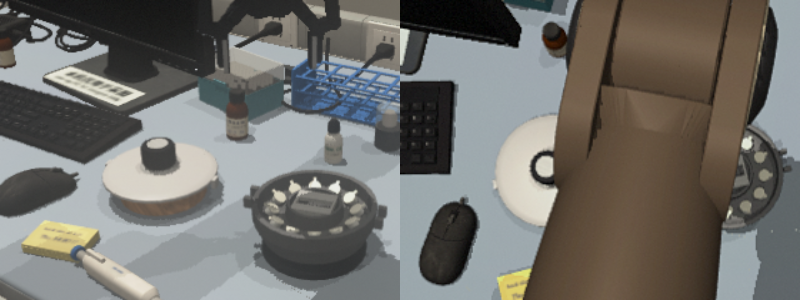

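The scene crop shows the lid level on the ring with the knob up and the rotor open. I'll check centring numerically.

Run:
```python
from h import *
S0,S=[pickle.load(open(f"pics/{n}.pkl","rb")) for n in("scene0","s5")]
v=hsv(S)[...,2]
kr=(168,235,204,268)
k=blobs(v<75,kr,1)[0];m=np.zeros(v.shape,np.uint8);cv2.drawContours(m,[cv2.convexHull(k)],-1,1,-1);m=cv2.erode(m,np.ones((3,3)))
i=blobs((m>0)&(v>95),kr,1)[0];e=ell(i);print(e,"knob",plane(S,[e[0]],71.2))
# bottom edge of ring before/after: lowest cork pixel per column
for c in(S0,S):
    h=hsv(c);k=((h[...,1]>70)&((h[...,0]<25)|(h[...,0]>170)));r=[]
    for x in range(164,218,6):
        y=np.where(k[270:310,x])[0];r.append(int(y.max()+270) if len(y) else -1)
    print(r)
```

```text
((185.84901428222656, 245.2726593017578), (6.430756568908691, 18.0284366607666), 80.32630920410156) knob [[515.09631753  94.75800846  71.2       ]]
[297, 299, 301, 301, 301, 301, 298, 297, 283]
[293, 297, -1, 299, 301, 300, -1, -1, -1]
```

The knob is at (515.1, 94.8) and the ring at (515.9, 94.7), so the lid is centred. The ring shows no clear shift. Handing in.

```bash
python3 -c "
from plant import ctrl, viewer, probe_bus;print(ctrl.finish_job())"
```

```text
the job is handed in; nothing more can be done
None
```

The job is handed in at about 14 s: I turned the knob to its stop, lifted the lid off freely, and set it level on the cork ring within about 1 mm of centre, without going near the bottles or the objective.

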